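Clip the oven dish shut

ROBOT

A 6-joint arm with a two-finger parallel gripper is mounted at the origin on the work surface. World frame = base frame: x ahead of the robot, y to its left, z up, the work surface at z = 0. Lengths are in m, angles in rad, forces in N, time in s.
With the tool pointing down it reaches from about 0.35 to 0.775 m from the base axis. Payload 5.5 kg.
Tool frame: the origin (TCP) lies midway between the tips of the shut fingers; the grasp point (between the pads) lies 19 mm behind it; z points along the fingers, x is the direction in which the jaws open and shut, and the axes are right-handed (so a half turn about z gives the same grasp; the last joint's range is limited). The gripper opens to 85 mm and grips with 20 to 120 N. Pads are 22 mm wide; open, the fingers measure 114 mm over their backs; the gripper's body (76 mm by 85 mm) begins 54 mm behind the grasp point. The pads swing forward as they close: fully open they stand 13 mm farther back than shut.
Start: joints at [0.967, 0.313, 0.046, 1.304, 0, 1.431], TCP at [0.257, 0.514, 0.231] pointing down, gripper open.
Joint ranges: [-2.76, 2.76], [-0.86, 1.69], [-1.03, 1.26], [-2.2, 2.34], [-1.47, 1.5], [-3.14, 3.14]. Speed limits (rad/s): [2.57, 2.57, 3.14, 3.14, 3.14, 3.14].

INTERFACE

Orientations are given as a unit quaternion [w, x, y, z].
In Python, from workcell import env gives the robot as it stands.
- The arm moves only by the tool servo_tool, never from a script. Its argument "targets" is a list of rows, each an object with "xyz": the shift along the tool's x, y, z in m, a list of three; "twist": the turn, a rotation vector about the tool's x, y, z in rad, a list of three; "jaw": the opening, from 0 (shut) to 1 (fully open). A call has 1 to 12 rows; each row is the pose to reach, as a shift and turn from the pose commanded when the call began, along the tool's axes at that moment; what a row does not reach only later rows make up. A row lasts 1/12 s, in which the tool goes at most 41.7 mm and 7.16 degrees, less where a joint would pass 70% of its speed; a pose out of reach is approached as far as the arm can. A call with a gripper value outside its range is refused whole. The fingers move at their own pace and stop on an object; "squeeze" is the grip in N (left out, the last holds). Time passes only in rows, so rows that repeat a pose let the fingers close. It gives the time, the measured TCP pose, the force and the opening at its end, in the units of the state.
- env.get_state(): the state, without advancing time (a new reading comes with each control period).
- env.read_camera(name): name is "scene" or "top" or "wrist"; returns a dict with "color" (480x640x3 uint8, red, green, blue), "depth" (480x640 float32, m along the optical axis (not along the pixel's ray), 0 where there is no reading), "fx", "fy", "cx", "cy" (pixels), "k1" (the pictures are not rectified: a ray, as slopes to the right and down, at radius r is drawn at 1 + k1 r^2 times it, then the intrinsics apply), "eye" and "attitude" of the camera in the world. Camera axes: x right, y down, z forward; pixel columns grow to the right and rows downward; lengths in m; the calibration is good to about 2 mm. A picture is of the moment at which its call begins.
- env.hand_in(): hands the job in, once; it reports no verdict.
The state is a dict: "clock": time; "joint_pos": joint angles; "qvel": joint speeds; "tau": joint torques, N m; "tcp_pos": TCP position; "orientation": TCP orientation; "wrist_force": force on the tool from outside, world axes, zero at the start; "ft_torque": the same for the moment, N m; "finger_gap": finger opening in m.
Only numpy, scipy, OpenCV 4.12 (cv2) and the standard library are available. Lean on these libraries where they do the work, as an engineer would, in place of code of your own. Each camera call takes 0.05 s, during which the arm holds its last target. There are 200 camera calls.

TASK

The lid is on the glass dish of potatoes, but the clips at its two ends still stand open: fold each end clip down over the edge with your fingertips and push it in until its barb snaps beneath the glass rim and it stays shut. Only touch and push: do not pick up, tip or shove the dish away from where it stands, and leave everything else on the counter alone. Take your hand away at the end.

Things in the scene. Friction and masses are not known exactly. Their poses are not given: they have to be found in the camera images.
- dish: a rectangular glass oven dish of roast potatoes, 162 x 226 mm, 68 mm tall, with its grey plastic lid on; about 2.6 kg, loose on the counter (more than about 10 N sideways slides it). Origin: centre of its underside, z up, y along its length towards the left end clip.
- dish_lid (a point): centre of the lid's flat top, 84 mm above the counter; the lid is 180 x 244 mm over all. Below its edge, 64 mm above the counter, the glass rim sticks out as a rounded lip. Of the lid's four clips those of the two long sides are already shut; those of the two ends (+y, -y) stand open.
- clip_l (a joint): the left (+y) end clip: a plastic flap of the lid, 100 mm long, 34 mm deep, 2.5 mm thick; a bead along its free edge stands 4 mm out from the hinge line when shut. Rad: 0 = hanging straight down against the dish's end, shut; 1.57 = straight out, level; more = leaning up. Starts open at 1.2 to 2.2. Its crease has light friction and springs it back towards 1.75 unless the barb holds it.
- clip_l_hinge (a point): middle of the left (+y) end clip's hinge line, on the lid's edge, 122 mm from the dish's centre towards its +y, 80 mm above the counter; the line runs along the dish's x
- clip_l_edge (a point): middle of the free edge of the left (+y) end clip, 33 mm from its hinge line. On the clip's inner face, 18 mm from the hinge, runs a springy barb: from about 0.37 rad it rides on the glass rim and takes about 8 N inward at this edge to pass; then it snaps beneath the rim and stays at about 0.02 rad. Let go sooner, it springs open.
- clip_r (a joint): the right (-y) end clip: a plastic flap of the lid, 100 mm long, 34 mm deep, 2.5 mm thick; a bead along its free edge stands 4 mm out from the hinge line when shut. Rad: 0 = hanging straight down against the dish's end, shut; 1.57 = straight out, level; more = leaning up. Starts open at 1.2 to 2.2. Its crease has light friction and springs it back towards 1.75 unless the barb holds it.
- clip_r_hinge (a point): middle of the right (-y) end clip's hinge line, on the lid's edge, 122 mm from the dish's centre towards its -y, 80 mm above the counter; the line runs along the dish's x
- clip_r_edge (a point): middle of the free edge of the right (-y) end clip, 33 mm from its hinge line. On the clip's inner face, 18 mm from the hinge, runs a springy barb: from about 0.37 rad it rides on the glass rim and takes about 8 N inward at this edge to pass; then it snaps beneath the rim and stays at about 0.02 rad. Let go sooner, it springs open.
- mug: a white mug, 82 mm wide, 92 mm tall, standing behind the dish. Leave it alone. Origin: centre of its underside.
- salt: a white ceramic salt shaker, 42 mm wide, 80 mm tall, behind the dish. Leave it alone. Origin: centre of its underside.
- pepper: a dark metal pepper shaker, 42 mm wide, 80 mm tall, behind the dish. Leave it alone. Origin: centre of its underside.
- spoon: a steel tablespoon, 200 mm long, lying flat in front of the dish. Leave it alone. Origin: on its underside, on its axis.
- jam: a jam jar, 68 mm wide, 88 mm tall, standing about 0.28 m to one end of the dish. Leave it alone. Origin: centre of its underside.
- tumbler: a drinking glass, 70 mm wide, 88 mm tall, standing about 0.28 m to the other end of the dish. Leave it alone. Origin: centre of its underside.

How it is judged:
By the outcome, as a careful person would: the job done as asked, in the order asked, and still so for the second after the job is handed in, with the robot touching nothing.
It also fails if it takes over 45 s, if anything falls off the work surface, if the arm or the gripper's body presses on something with over 40 N, if the wrist force passes 120 N, or if a joint passes its speed limit or range.

## Working session

There is one attempt and no reset: what is moved stays moved. The work goes in short steps, Python scripts to look and compute and a tool call to move; the robot and the scene stay as the last step left them, time stands still between calls to the robot, and variables do not carry over. Pictures are saved under pics/ and viewed, about 8 in all and at most 12, crops included, and the job is handed in when it is done.

Besides the shell and the picture viewer there is one more tool, called after "Call:" as a command line: name --argument value ..., lists and objects as JSON in quotes. servo_tool: Moves the arm, as the interface text tells. Its arguments: {"type":"object","properties":{"targets":{"type":"array","items":{"type":"object","properties":{"xyz":{"type":"array","items":{"type":"number"}},"twist":{"type":"array","items":{"type":"number"}},"jaw":{"type":"number"}}}},"squeeze":{"type":"number"}},"required":["targets"]}

```bash
mkdir -p pics; ls; python3 - <<'E'
from workcell import env
import cv2,pickle
s=env.get_state();print(s)
for n in("top","scene"):
    c=env.read_camera(n);pickle.dump(c,open(n+".pkl","wb"))
    cv2.imwrite(f"pics/{n}0.png",c["color"][...,::-1]);print(n,c["fx"],c["cx"],c["cy"],c["k1"],c["eye"],c["attitude"])
E
```

```text
pics
{'clock': 0.0, 'joint_pos': array([ 9.67415239e-01,  3.14068022e-01,  4.49559375e-02,  1.30361355e+00,
       -4.49419453e-06,  1.43113655e+00]), 'qvel': array([ 0.00178142,  0.00025729,  0.00033244,  0.00116815, -0.00070129,
        0.00268526]), 'tau': array([-1.28072075e-03, -4.80628037e+01,  2.98532331e+01,  1.93224364e-02,
       -2.56565926e-05, -3.24877661e-06]), 'tcp_pos': array([0.25692339, 0.51381683, 0.230361  ]), 'orientation': array([ 3.90004792e-04,  8.50669784e-01,  5.25699523e-01, -8.82301938e-04]), 'wrist_force': array([-1.03597929, -0.25915048, -0.11093555]), 'ft_torque': array([ 0.02825556, -0.04795013, -0.02117526]), 'finger_gap': 0.08551755674466148}
top 502.25820710555865 319.1161488775677 232.64849369394685 -0.10206069438724251 [0.46431937 0.06976757 1.11629572] [ 0.03847475 -0.70345988  0.70824749 -0.04527022]
scene 556.7540786486993 321.3458103889298 238.94056885891285 -0.01436583174923506 [ 1.05000545 -0.32787721  0.91378503] [-0.27516078  0.86828728  0.39152582 -0.13065706]
```

View pics/top0.png

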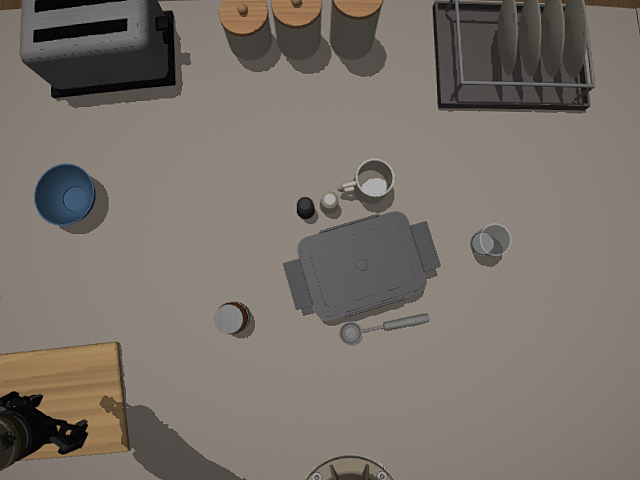

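View pics/scene0.png

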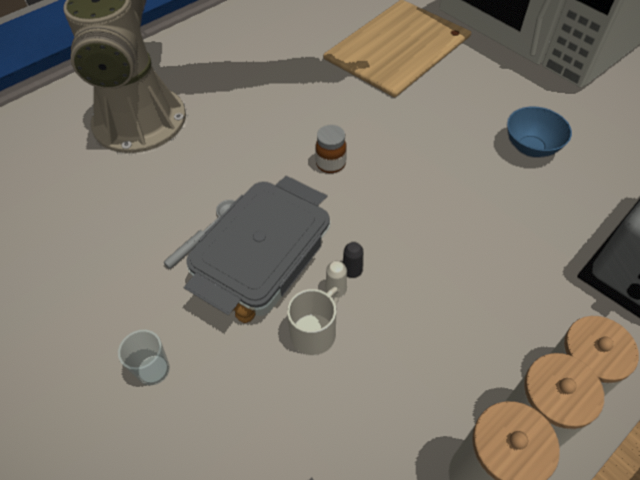

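The top view shows the lid centred near (362,265), the left clip near (298,285) and the right clip near (427,247). The jam jar is at (232,318), the tumbler at (492,242) and the spoon in front at (350-430,325).

```bash
cat > h.py <<'E'
import numpy as np,cv2
from scipy.spatial.transform import Rotation as R
def rot(q): return R.from_quat(np.roll(q,-1))
def cloud(c):
    v,u=np.mgrid[0:480,0:640]
    K=np.array([[c["fx"],0,c["cx"]],[0,c["fy"],c["cy"]],[0,0,1]])
    p=np.stack([u,v],-1).reshape(-1,1,2).astype(float)
    d=cv2.undistortPoints(p,K,np.array([c["k1"],0,0,0,0]))[:,0]
    z=c["depth"].reshape(-1)
    P=np.c_[d,np.ones(len(d))]*z[:,None]
    P=rot(c["attitude"]).apply(P)+c["eye"]; P[z==0]=np.nan
    return P.reshape(480,640,3)
E
python3 - <<'E'
from h import *; import pickle
c=pickle.load(open("top.pkl","rb"));P=cloud(c)
h=cv2.cvtColor(c["color"],cv2.COLOR_RGB2HSV)
print("table z",np.nanmedian(P[400:440,350:500,2]))
m=(P[...,2]>.076)&(P[...,2]<.092);m[:200]=0;m[350:]=0;m[:,:280]=0;m[:,445:]=0
g=h[...,1]<60; m&=g
n,l,st,ce=cv2.connectedComponentsWithStats(cv2.morphologyEx(m.astype(np.uint8),cv2.MORPH_OPEN,np.ones((23,23))))
k=1+st[1:,4].argmax();X=P[l==k]
r=cv2.minAreaRect((X[:,:2]*1000).astype(np.float32));print("lid",r,np.median(X[:,2]))
(cx,cy),(w,hh),a=r; C=np.array([cx,cy])/1000
b=cv2.boxPoints(r)/1000; e=[b[1]-b[0],b[2]-b[1]]; e=max(e,key=np.linalg.norm); ey=e/np.linalg.norm(e); ey*=np.sign(ey[1]); ex=np.array([ey[1],-ey[0]])
print("yaw",np.arctan2(ey[1],ey[0])-np.pi/2,ey)
Q=np.stack([(P[...,:2]-C)@ex,(P[...,:2]-C)@ey,P[...,2]],-1)
for s in(1,-1):
    for y in np.arange(.105,.17,.005):
        k=(abs(Q[...,0])<.03)&(abs(Q[...,1]*s-y)<.0025); print(s,round(y,3),k.sum(),np.round(np.nanmedian(Q[k][:,2]),4))
    k=(Q[...,1]*s>.132)&(Q[...,1]*s<.17)&(Q[...,2]>.05)&(abs(Q[...,0])<.08); print("x range",np.percentile(Q[k][:,0],[1,99]))
for nm,(u0,u1,v0,v1),z in(("jam",(205,260,295,345),.05),("tumb",(465,515,220,270),.04),("spoon",(335,435,308,348),.004),("pepper",(295,318,195,220),.04),("salt",(320,340,190,212),.04),("mug",(341,396,157,205),.04)):
    k=np.zeros((480,640),bool);k[v0:v1,u0:u1]=1;k&=P[...,2]>z; q=P[k]
    print(nm,k.sum(), np.round(np.nanpercentile(q,[2,98],axis=0),3).tolist())
E
```

```text
table z 0.0006977746607030877
lid ((496.6254577636719, 31.67767333984375), (127.83967590332031, 92.21603393554688), 89.33708953857422) 0.08473593953561531
yaw -0.011570096 [0.01156988 0.9999331 ]
1 0.105 54 0.0006
1 0.11 68 0.0002
1 0.115 54 0.0006
1 0.12 54 0.0
1 0.125 66 0.0
1 0.13 68 0.0001
1 0.135 54 0.0001
1 0.14 55 0.0005
1 0.145 63 0.0007
1 0.15 67 0.001
1 0.155 57 0.0
1 0.16 54 0.0002
1 0.165 66 0.0008
1 0.17 64 0.0006Traceback (most recent call last):
  File "<stdin>", line 17, in <module>
    return _quantile_unchecked(
        a, q, axis, out, overwrite_input, method, keepdims, weights)
    return _ureduce(a,
                    func=_quantile_ureduce_func,
    ...<5 lines>...
                    overwrite_input=overwrite_input,
                    method=method)
    r = func(a, **kwargs)
    result = _quantile(arr,
                       quantiles=q,
    ...<2 lines>...
                       out=out,
                       weights=wgt)
    slices_having_nans = np.isnan(arr[-1, ...])
                                  ~~~^^^^^^^^^
IndexError: index -1 is out of bounds for axis 0 with size 0
```

```bash
cat > m.py <<'E'
from h import *
def dish(c,dump=True):
    P=cloud(c); v=cv2.GaussianBlur(c["color"],(3,3),0).max(2)
    m=(v<115)&(P[...,2]>.045)&(P[...,2]<.13);m[:205]=0;m[335:]=0;m[:,:280]=0;m[:,445:]=0
    m=m.astype(np.uint8); n,l,st,_=cv2.connectedComponentsWithStats(m); m=(l==1+st[1:,4].argmax()).astype(np.uint8)
    body=cv2.morphologyEx(m,cv2.MORPH_OPEN,np.ones((75,75)))
    # lid body: bounding of points; yaw from whole blob
    X=P[(m>0)]; r=cv2.minAreaRect((X[:,:2]*1000).astype(np.float32)); print("blob",r)
    b=cv2.boxPoints(r); e=max([b[1]-b[0],b[2]-b[1]],key=np.linalg.norm); ey=e/np.linalg.norm(e); ey*=np.sign(ey[1]); ex=np.array([ey[1],-ey[0]])
    return P,m,np.array(r[0])/1000,ex,ey
E
python3 - <<'E'
from m import *; import pickle
c=pickle.load(open("top.pkl","rb"));P,m,C,ex,ey=dish(c)
cv2.imwrite("pics/mask.png",np.hstack([m*255,cv2.normalize(np.nan_to_num(P[...,2]).clip(0,.12),None,0,255,cv2.NORM_MINMAX).astype(np.uint8)])[180:360])
print("yaw",np.degrees(np.arctan2(-ey[0],ey[1])))
Q=np.stack([(P[...,:2]-C)@ex,(P[...,:2]-C)@ey,P[...,2]],-1)
for y in np.arange(-.17,.171,.008):
    k=(m>0)&(abs(Q[...,1]-y)<.002)
    if k.sum()>3: print(round(y,3),k.sum(),np.round(Q[k][:,0].min(),3),np.round(Q[k][:,0].max(),3),np.round(np.median(Q[k&(abs(Q[...,0])<.04)][:,2]),4))
for nm,(u0,u1,v0,v1),z in(("jam",(205,260,295,345),.05),("tumb",(465,515,220,270),.04),("spoon",(335,435,308,348),.004),("pepper",(295,318,195,220),.04),("salt",(320,340,190,212),.04),("mug",(341,396,157,205),.04)):
    k=np.zeros((480,640),bool);k[v0:v1,u0:u1]=1;k&=P[...,2]>z; q=P[k]
    print(nm,k.sum(), np.round(np.nanpercentile(q,[2,98],axis=0),3).tolist())
E
```

```text
blob ((520.789306640625, -28.625030517578125), (186.28834533691406, 313.3620910644531), 16.168272018432617)
yaw 16.16827
-0.154 83 -0.05 0.049 0.082
-0.146 84 -0.049 0.049 0.082
-0.138 87 -0.049 0.049 0.0822
-0.13 89 -0.049 0.05 0.0831
-0.122 97 -0.049 0.05 0.0831
-0.114 123 -0.08 0.079 0.0811
-0.106 160 -0.086 0.083 0.0838
-0.098 163 -0.088 0.087 0.0839
-0.09 165 -0.09 0.088 0.0851
-0.082 162 -0.088 0.088 0.0849
-0.074 164 -0.088 0.088 0.0851
-0.066 161 -0.09 0.088 0.0847
-0.058 173 -0.093 0.093 0.085
-0.05 176 -0.093 0.091 0.085
-0.042 170 -0.093 0.091 0.085
-0.034 173 -0.093 0.091 0.0851
-0.026 168 -0.093 0.091 0.0852
-0.018 171 -0.093 0.091 0.0846
-0.01 176 -0.092 0.092 0.0856
-0.002 167 -0.091 0.092 0.0851
0.006 173 -0.092 0.092 0.0855
0.014 169 -0.093 0.093 0.0849
0.022 181 -0.091 0.093 0.0849
0.03 175 -0.092 0.093 0.0846
0.038 173 -0.092 0.092 0.0848
0.046 178 -0.092 0.093 0.0847
0.054 175 -0.092 0.091 0.0847
0.062 175 -0.092 0.093 0.0846
0.07 168 -0.089 0.088 0.085
0.078 170 -0.089 0.087 0.0851
0.086 171 -0.089 0.088 0.0853
0.094 168 -0.088 0.088 0.0856
0.102 166 -0.089 0.086 0.0839
0.11 156 -0.084 0.081 0.0839
0.118 134 -0.073 0.073 0.0802
0.126 93 -0.049 0.05 0.0823
0.134 95 -0.049 0.05 0.0808
0.142 96 -0.049 0.05 0.0791
0.15 93 -0.048 0.05 0.0767
0.158 16 -0.049 0.048 0.0769
jam 840 [[0.385, 0.214, 0.055], [0.441, 0.272, 0.092]]
tumb 656 [[0.539, -0.341, 0.042], [0.603, -0.275, 0.091]]
spoon 1182 [[0.351, -0.176, 0.004], [0.432, 0.025, 0.085]]
pepper 268 [[0.631, 0.072, 0.046], [0.664, 0.106, 0.083]]
salt 275 [[0.641, 0.019, 0.042], [0.675, 0.054, 0.082]]
mug 707 [[0.662, -0.094, 0.042], [0.741, 0.008, 0.095]]
```

View pics/mask.png

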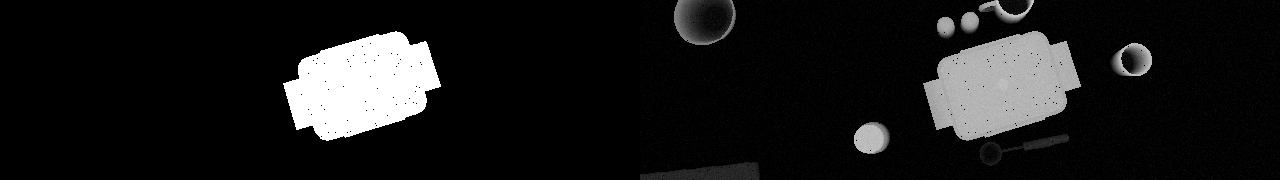

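The mask and height map show the lid and both clips cleanly. The dish centre is (0.521,-0.029) with yaw 16.2°, and both clips are close to level. I'll move above the left clip with the fingers shut and the jaw axis along the hinge.

```bash
cat > g.py <<'E'
import sys
from h import *
from workcell import env
# usage: g.py side(+1/-1) y z [x] : TCP target in dish frame (y outward) -> shift/twist in tool axes
C=np.array([.5208,-.0286]);a=np.radians(16.17);ey=np.array([-np.sin(a),np.cos(a)]);ex=np.array([np.cos(a),np.sin(a)])
s=env.get_state();T=rot(s["orientation"]);p=s["tcp_pos"];F=s["wrist_force"]
S,y,z=map(float,sys.argv[1:4]);x=float(sys.argv[4]) if len(sys.argv)>4 else 0
W=np.r_[C+ex*x+ey*S*y,z]
G=R.from_matrix(np.c_[np.r_[ex,0],np.cross([0,0,-1],np.r_[ex,0]),[0,0,-1]])
print("now dish xyz",np.round([(p[:2]-C)@ex,(p[:2]-C)@ey*S,p[2]],4),"F out,z",np.round([F[:2]@ey*S,F[:2]@ex,F[2]],2),"gap",s["finger_gap"],"t",s["clock"])
print("shift",np.round(T.inv().apply(W-p),4),"twist",np.round((T.inv()*G).as_rotvec(),3),"world",W)
E
python3 g.py 1 .153 .2
```

```text
now dish xyz [-0.1023  0.5945  0.2305] F out,z [ 0.36  0.77 -0.45] gap 0.08560478096897071 t 0.1
shift [-0.2548  0.3748  0.0308] twist [0.    0.002 0.825] world [0.4781913  0.11834726 0.2       ]
```

Call:
servo_tool --targets '[{"xyz":[-0.255,0.375,0.03],"twist":[0,0.002,0.825],"jaw":0},{"xyz":[-0.255,0.375,0.03],"twist":[0,0.002,0.825],"jaw":0},{"xyz":[-0.255,0.375,0.03],"twist":[0,0.002,0.825],"jaw":0},{"xyz":[-0.255,0.375,0.03],"twist":[0,0.002,0.825],"jaw":0},{"xyz":[-0.255,0.375,0.03],"twist":[0,0.002,0.825],"jaw":0},{"xyz":[-0.255,0.375,0.03],"twist":[0,0.002,0.825],"jaw":0},{"xyz":[-0.255,0.375,0.03],"twist":[0,0.002,0.825],"jaw":0},{"xyz":[-0.255,0.375,0.03],"twist":[0,0.002,0.825],"jaw":0},{"xyz":[-0.255,0.375,0.03],"twist":[0,0.002,0.825],"jaw":0},{"xyz":[-0.255,0.375,0.03],"twist":[0,0.002,0.825],"jaw":0},{"xyz":[-0.255,0.375,0.03],"twist":[0,0.002,0.825],"jaw":0},{"xyz":[-0.255,0.375,0.03],"twist":[0,0.002,0.825],"jaw":0}]'

```text
clock: 1.1
tcp_pos: [0.4814, 0.1131, 0.2004]
orientation: [0.001, 0.991, 0.137, 0.001]
wrist_force: [0.8, 0.3, -0.0]
finger_gap: -0.0003
```

```bash
python3 g.py 1 .153 .11; python3 - <<'E'
from workcell import env
import cv2
cv2.imwrite("pics/w1.png",env.read_camera("wrist")["color"][...,::-1])
E
```

```text
now dish xyz [0.0017 0.1471 0.2004] F out,z [ 0.05  0.81 -0.02] gap -0.0002843786191296981 t 1.1
shift [-0.0019 -0.006   0.0904] twist [ 0.001 -0.002 -0.008] world [0.4781913  0.11834726 0.11      ]
```

View pics/w1.png

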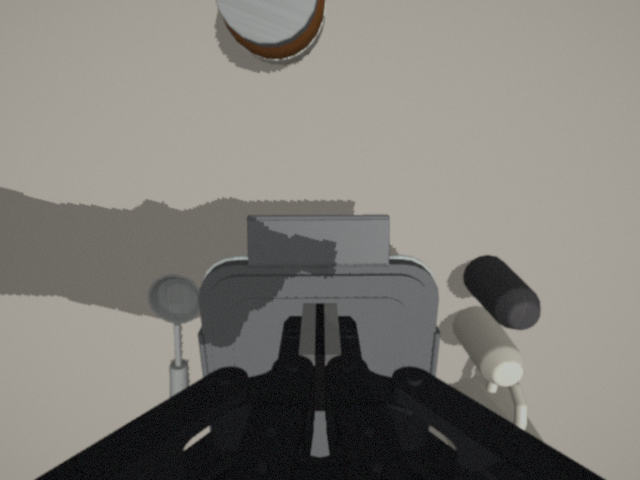

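The wrist view shows the left clip level at (248-390, 215-265) with the fingers centred on it at column 320. I'll descend towards it next.

Call:
servo_tool --targets '[{"xyz":[0,0,0.03]},{"xyz":[0,0,0.06]},{"xyz":[0,0,0.09]},{"xyz":[0,0,0.09]},{"xyz":[0,0,0.09]}]'

```text
schema error: expected keys xyz, twist, jaw
```

```bash
python3 g.py 1 .154 .052
```

```text
now dish xyz [0.0007 0.1498 0.2005] F out,z [ 0.24 -0.47 -0.1 ] gap -8.765906736563878e-05 t 1.15
shift [-0.0008 -0.0041  0.1485] twist [-0.001 -0.001 -0.006] world [0.47791281 0.1193077  0.052     ]
```

Call:
servo_tool --targets '[{"xyz":[0,0,0.03],"twist":[0,0,0],"jaw":0},{"xyz":[0,0,0.06],"twist":[0,0,0],"jaw":0},{"xyz":[0,0,0.09],"twist":[0,0,0],"jaw":0},{"xyz":[0,0,0.09],"twist":[0,0,0],"jaw":0},{"xyz":[0,0,0.09],"twist":[0,0,0],"jaw":0}]'

```text
clock: 1.57
tcp_pos: [0.4765, 0.1193, 0.1103]
orientation: [-0.001, 0.99, 0.141, -0.001]
wrist_force: [0.5, 1.0, 0.7]
finger_gap: 0.0001
```

```bash
python3 g.py 1 .154 .052
```

```text
now dish xyz [-0.0014  0.1544  0.1103] F out,z [0.86 0.73 0.68] gap 8.915563339556238e-05 t 1.5667
shift [0.0015 0.0006 0.0583] twist [-0.002  0.003  0.001] world [0.47791281 0.1193077  0.052     ]
```

Call:
servo_tool --targets '[{"xyz":[0,0,0.01],"twist":[0,0,0],"jaw":0},{"xyz":[0,0,0.02],"twist":[0,0,0],"jaw":0},{"xyz":[0,0,0.03],"twist":[0,0,0],"jaw":0},{"xyz":[0,0,0.04],"twist":[0,0,0],"jaw":0},{"xyz":[0,0,0.05],"twist":[0,0,0],"jaw":0},{"xyz":[0,0,0.06],"twist":[0,0,0],"jaw":0},{"xyz":[0,0,0.07],"twist":[0,0,0],"jaw":0},{"xyz":[0,0,0.072],"twist":[0,0,0],"jaw":0},{"xyz":[0,0,0.072],"twist":[0,0,0],"jaw":0}]'

```text
clock: 2.32
tcp_pos: [0.4776, 0.1186, 0.0379]
orientation: [-0.001, 0.99, 0.141, -0.001]
wrist_force: [-0.5, 1.3, -0.6]
finger_gap: -0.0
```

```bash
python3 g.py 1 .138 .038;  python3 - <<'E'
from workcell import env
import cv2
c=env.read_camera("scene")["color"][150:320,150:400,::-1]
cv2.imwrite("pics/s1.png",cv2.resize(c,None,fx=3,fy=3))
E
```

```text
now dish xyz [-0.0005  0.1534  0.0379] F out,z [ 1.33 -0.09 -0.57] gap -4.0782202223571185e-05 t 2.3167
shift [ 0.0005  0.0154 -0.0001] twist [-0.002  0.001 -0.   ] world [0.48236862 0.10394067 0.038     ]
```

View pics/s1.png

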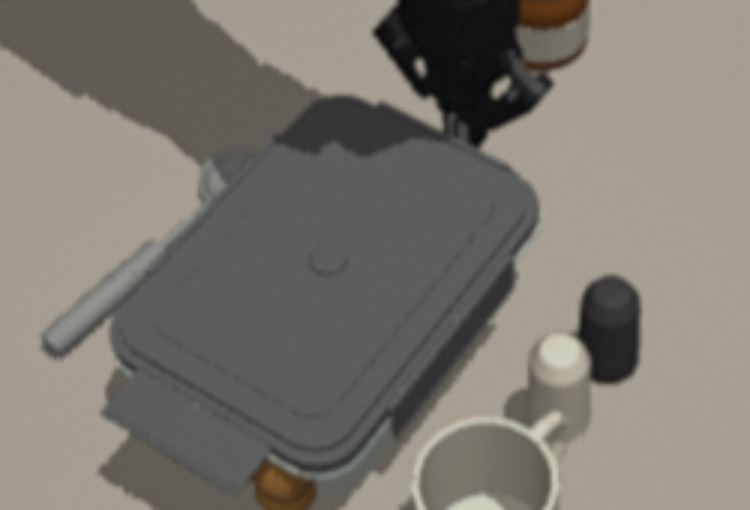

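The scene crop shows the left clip folded down behind the lid edge at the fingertips, near (455,135). The right clip is still open at (190,420). I'll push inward slowly.

Call:
servo_tool --targets '[{"xyz":[0,0.001,0],"twist":[0,0,0],"jaw":0},{"xyz":[0,0.002,0],"twist":[0,0,0],"jaw":0},{"xyz":[0,0.003,0],"twist":[0,0,0],"jaw":0},{"xyz":[0,0.004,0],"twist":[0,0,0],"jaw":0},{"xyz":[0,0.005,0],"twist":[0,0,0],"jaw":0},{"xyz":[0,0.006,0],"twist":[0,0,0],"jaw":0},{"xyz":[0,0.007,0],"twist":[0,0,0],"jaw":0},{"xyz":[0,0.008,0],"twist":[0,0,0],"jaw":0}]'

```text
clock: 3.03
tcp_pos: [0.4804, 0.1122, 0.0389]
orientation: [-0.002, 0.99, 0.141, 0.0]
wrist_force: [-1.7, 6.0, -4.6]
finger_gap: 0.0002
```

Call:
servo_tool --targets '[{"xyz":[0,0.001,0],"twist":[0,0,0],"jaw":0},{"xyz":[0,0.002,0],"twist":[0,0,0],"jaw":0},{"xyz":[0,0.003,0],"twist":[0,0,0],"jaw":0}]'

```text
clock: 3.28
tcp_pos: [0.4812, 0.1088, 0.0389]
orientation: [-0.001, 0.99, 0.141, 0.0]
wrist_force: [-0.9, 4.0, -3.1]
finger_gap: 0.0001
```

Call:
servo_tool --targets '[{"xyz":[0,0.001,0],"twist":[0,0,0],"jaw":0},{"xyz":[0,0.002,0],"twist":[0,0,0],"jaw":0}]'

```text
clock: 3.45
tcp_pos: [0.4824, 0.1059, 0.0394]
orientation: [-0.0, 0.99, 0.141, 0.001]
wrist_force: [-0.8, 1.0, -0.8]
finger_gap: -0.0002
```

```bash
python3 g.py 1 .138 .038
```

```text
now dish xyz [0.0006 0.1399 0.0394] F out,z [ 1.15 -0.48 -0.77] gap -0.0002239341313926403 t 3.45
shift [-0.0006  0.0019  0.0014] twist [-0.    -0.002 -0.   ] world [0.48236862 0.10394067 0.038     ]
```

Call:
servo_tool --targets '[{"xyz":[0,0.001,0],"twist":[0,0,0],"jaw":0},{"xyz":[0,0.002,0],"twist":[0,0,0],"jaw":0},{"xyz":[0,0.002,0],"twist":[0,0,0],"jaw":0}]'

```text
clock: 3.7
tcp_pos: [0.483, 0.1048, 0.0395]
orientation: [-0.001, 0.99, 0.141, 0.001]
wrist_force: [-0.8, 5.7, -0.9]
finger_gap: -0.0002
```

```bash
python3 g.py 1 .16 .038
```

```text
now dish xyz [0.0009 0.1387 0.0395] F out,z [ 5.73  0.84 -0.89] gap -0.000154608059219235 t 3.7
shift [-0.0009 -0.0213  0.0016] twist [-0.003 -0.002 -0.   ] world [0.47624188 0.12507034 0.038     ]
```

The force dropped to about 1 N and then rose again at a hard stop at 0.139, which fits a snap. I'll back off and check.

Call:
servo_tool --targets '[{"xyz":[0,-0.015,0],"twist":[0,0,0],"jaw":0},{"xyz":[0,-0.035,0],"twist":[0,0,0],"jaw":0},{"xyz":[0,-0.05,0],"twist":[0,0,0],"jaw":0},{"xyz":[0,-0.05,-0.03],"twist":[0,0,0],"jaw":0},{"xyz":[0,-0.05,-0.07],"twist":[0,0,0],"jaw":0},{"xyz":[0,-0.05,-0.11],"twist":[0,0,0],"jaw":0},{"xyz":[0,-0.05,-0.15],"twist":[0,0,0],"jaw":0},{"xyz":[0,-0.05,-0.18],"twist":[0,0,0],"jaw":0},{"xyz":[0,-0.05,-0.18],"twist":[0,0,0],"jaw":0}]'

```text
clock: 4.45
tcp_pos: [0.4733, 0.152, 0.2271]
orientation: [0.0, 0.99, 0.14, 0.008]
wrist_force: [1.4, -0.3, 0.5]
finger_gap: -0.0002
```

```bash
python3 g.py -1 .154 .2; python3 - <<'E'
from workcell import env
import cv2
cv2.imwrite("pics/w2.png",env.read_camera("wrist")["color"][...,::-1])
E
```

```text
now dish xyz [ 0.0047 -0.1867  0.2271] F out,z [0.66 1.24 0.51] gap -0.00015028784533979594 t 4.45
shift [-0.0048  0.3406  0.0278] twist [ 0.002 -0.015 -0.001] world [ 0.56368719 -0.1765077   0.2       ]
```

View pics/w2.png

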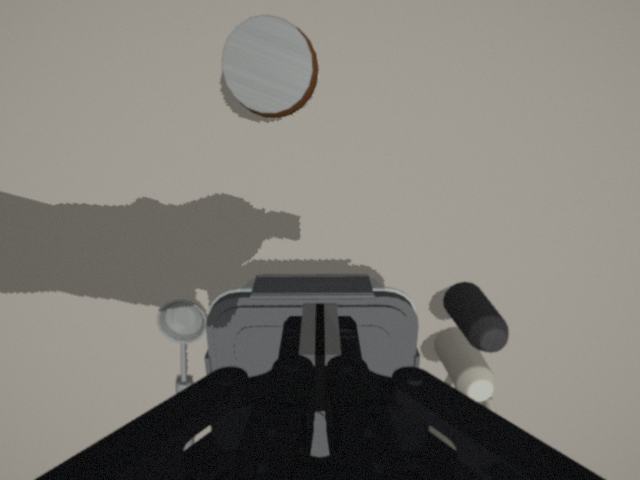

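The wrist view shows the left clip hanging shut at (252-372, 275-293). Now across to the right clip.

Call:
servo_tool --targets '[{"xyz":[-0.001,0.04,0],"twist":[0,0,0],"jaw":0},{"xyz":[-0.001,0.08,0],"twist":[0,0,0],"jaw":0},{"xyz":[-0.001,0.12,0],"twist":[0,0,0],"jaw":0},{"xyz":[-0.001,0.16,0],"twist":[0,0,0],"jaw":0},{"xyz":[-0.001,0.2,0],"twist":[0,0,0],"jaw":0},{"xyz":[-0.001,0.24,0],"twist":[0,0,0],"jaw":0},{"xyz":[-0.001,0.28,0],"twist":[0,0,0],"jaw":0},{"xyz":[-0.001,0.32,0.01],"twist":[0,0,0],"jaw":0},{"xyz":[-0.001,0.341,0.02],"twist":[0,0,0],"jaw":0},{"xyz":[-0.001,0.341,0.02],"twist":[0,0,0],"jaw":0},{"xyz":[-0.001,0.341,0.02],"twist":[0,0,0],"jaw":0},{"xyz":[-0.001,0.341,0.02],"twist":[0,0,0],"jaw":0}]'

```text
clock: 5.5
tcp_pos: [0.562, -0.1755, 0.1982]
orientation: [-0.001, 0.99, 0.14, 0.0]
wrist_force: [-1.1, 0.3, -0.1]
finger_gap: 0.0001
```

```bash
python3 g.py -1 .154 .11; python3 - <<'E'
from m import *
from workcell import env
c=env.read_camera("top");P=cloud(c)
cv2.imwrite("pics/t2.png",cv2.resize(c["color"][170:350,200:520,::-1],None,fx=2.4,fy=2.4))
E
```

```text
now dish xyz [-0.0013  0.1525  0.1982] F out,z [-0.59 -0.93 -0.12] gap 9.531785122821131e-05 t 5.5
shift [0.0013 0.0016 0.0882] twist [-0.002 -0.    -0.001] world [ 0.56368719 -0.1765077   0.11      ]
```

View pics/t2.png

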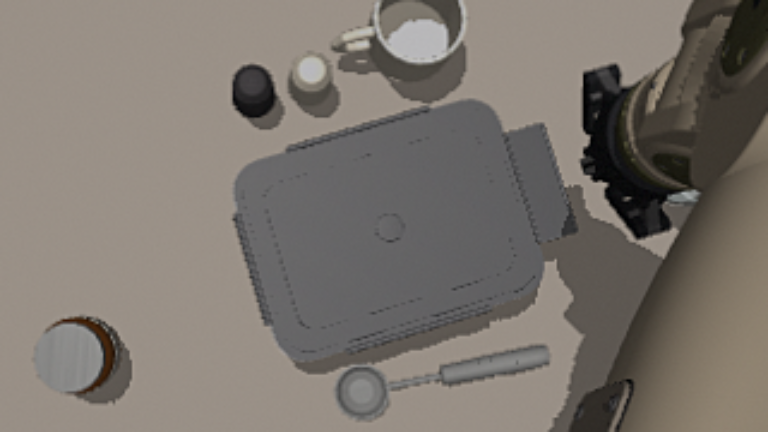

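The top view shows the left clip shut at (250,270) and the knob still at (389,228), so the dish has not moved. The right clip is open at (540,185) with the hand above it. I'll descend.

Call:
servo_tool --targets '[{"xyz":[0.001,0.001,0.03],"twist":[0,0,0],"jaw":0},{"xyz":[0.001,0.001,0.06],"twist":[0,0,0],"jaw":0},{"xyz":[0.001,0.001,0.09],"twist":[0,0,0],"jaw":0},{"xyz":[0.001,0.001,0.1],"twist":[0,0,0],"jaw":0},{"xyz":[0.001,0.001,0.11],"twist":[0,0,0],"jaw":0},{"xyz":[0.001,0.001,0.12],"twist":[0,0,0],"jaw":0},{"xyz":[0.001,0.001,0.13],"twist":[0,0,0],"jaw":0},{"xyz":[0.001,0.001,0.14],"twist":[0,0,0],"jaw":0},{"xyz":[0.001,0.001,0.15],"twist":[0,0,0],"jaw":0},{"xyz":[0.001,0.001,0.16],"twist":[0,0,0],"jaw":0},{"xyz":[0.001,0.001,0.16],"twist":[0,0,0],"jaw":0}]'

```text
clock: 6.47
tcp_pos: [0.5635, -0.1762, 0.0369]
orientation: [-0.001, 0.99, 0.14, -0.0]
wrist_force: [0.6, -1.4, -2.4]
finger_gap: 0.0001
```

```bash
python3 g.py -1 .138 .038
```

```text
now dish xyz [-1.000e-04  1.536e-01  3.690e-02] F out,z [ 1.5   0.18 -2.36] gap 8.263897120663603e-05 t 6.4667
shift [ 0.0001 -0.0156 -0.001 ] twist [-0.002 -0.    -0.001] world [ 0.55923138 -0.16114067  0.038     ]
```

The outward force is about 1.5 N, so the clip is folded against the finger face. Now push inward the same way.

Call:
servo_tool --targets '[{"xyz":[0,-0.001,0],"twist":[0,0,0],"jaw":0},{"xyz":[0,-0.002,0],"twist":[0,0,0],"jaw":0},{"xyz":[0,-0.003,0],"twist":[0,0,0],"jaw":0},{"xyz":[0,-0.004,0],"twist":[0,0,0],"jaw":0},{"xyz":[0,-0.005,0],"twist":[0,0,0],"jaw":0},{"xyz":[0,-0.006,0],"twist":[0,0,0],"jaw":0},{"xyz":[0,-0.007,0],"twist":[0,0,0],"jaw":0},{"xyz":[0,-0.008,0],"twist":[0,0,0],"jaw":0}]'

```text
clock: 7.13
tcp_pos: [0.5623, -0.1687, 0.0392]
orientation: [-0.0, 0.99, 0.141, 0.001]
wrist_force: [1.4, -5.4, -4.9]
finger_gap: -0.0001
```

Call:
servo_tool --targets '[{"xyz":[0,-0.001,0],"twist":[0,0,0],"jaw":0},{"xyz":[0,-0.002,0],"twist":[0,0,0],"jaw":0},{"xyz":[0,-0.003,0],"twist":[0,0,0],"jaw":0}]'

```text
clock: 7.38
tcp_pos: [0.5617, -0.1669, 0.039]
orientation: [0.001, 0.99, 0.14, 0.001]
wrist_force: [2.6, -8.6, -5.4]
finger_gap: -0.0
```

Call:
servo_tool --targets '[{"xyz":[0,-0.001,0],"twist":[0,0,0],"jaw":0},{"xyz":[0,-0.002,0],"twist":[0,0,0],"jaw":0}]'

```text
clock: 7.55
tcp_pos: [0.5612, -0.1651, 0.039]
orientation: [0.001, 0.99, 0.14, 0.001]
wrist_force: [2.3, -8.7, -6.2]
finger_gap: 0.0003
```

```bash
python3 g.py -1 .138 .038
```

```text
now dish xyz [0.0008 0.1424 0.039 ] F out,z [ 9.02 -0.22 -6.21] gap 0.0002572319467243061 t 7.55
shift [-0.0008 -0.0044  0.001 ] twist [ 0.002 -0.002 -0.001] world [ 0.55923138 -0.16114067  0.038     ]
```

Call:
servo_tool --targets '[{"xyz":[0,-0.0005,0.001],"twist":[0,0,0],"jaw":0},{"xyz":[0,-0.001,0.002],"twist":[0,0,0],"jaw":0}]'

```text
clock: 7.72
tcp_pos: [0.5608, -0.1631, 0.0377]
orientation: [-0.0, 0.99, 0.14, 0.001]
wrist_force: [-0.4, -4.1, 1.9]
finger_gap: -0.0002
```

Call:
servo_tool --targets '[{"xyz":[0,-0.0005,0.0],"twist":[0,0,0],"jaw":0},{"xyz":[0,-0.001,0.0],"twist":[0,0,0],"jaw":0}]'

```text
clock: 7.88
tcp_pos: [0.5603, -0.1615, 0.0373]
orientation: [-0.001, 0.99, 0.141, 0.001]
wrist_force: [2.1, -2.4, -0.0]
finger_gap: -0.0005
```

```bash
python3 g.py -1 .138 .038
```

```text
now dish xyz [0.0009 0.1386 0.0373] F out,z [ 2.86  1.38 -0.03] gap -0.0005131733081191067 t 7.8833
shift [-0.0009 -0.0006 -0.0007] twist [-0.001 -0.003 -0.   ] world [ 0.55923138 -0.16114067  0.038     ]
```

Force fell, so it probably snapped. One more small press to confirm a hard stop, then retreat.

Call:
servo_tool --targets '[{"xyz":[0,-0.0005,0],"twist":[0,0,0],"jaw":0},{"xyz":[0,-0.001,0],"twist":[0,0,0],"jaw":0},{"xyz":[0,-0.001,0],"twist":[0,0,0],"jaw":0}]'

```text
clock: 8.13
tcp_pos: [0.5598, -0.1603, 0.037]
orientation: [-0.001, 0.99, 0.141, 0.001]
wrist_force: [-0.0, -1.6, -0.9]
finger_gap: -0.0003
```

Call:
servo_tool --targets '[{"xyz":[0,0.01,0],"twist":[0,0,0],"jaw":0},{"xyz":[0,0.025,0],"twist":[0,0,0],"jaw":0},{"xyz":[0,0.04,0],"twist":[0,0,0],"jaw":0},{"xyz":[0,0.04,-0.03],"twist":[0,0,0],"jaw":0},{"xyz":[0,0.04,-0.07],"twist":[0,0,0],"jaw":0},{"xyz":[0,0.04,-0.11],"twist":[0,0,0],"jaw":0},{"xyz":[0,0.04,-0.15],"twist":[0,0,0],"jaw":0},{"xyz":[0,0.04,-0.18],"twist":[0,0,0],"jaw":0},{"xyz":[0,0.04,-0.2],"twist":[0,0,0],"jaw":0},{"xyz":[0,0.08,-0.2],"twist":[0,0,0],"jaw":0},{"xyz":[0,0.12,-0.2],"twist":[0,0,0],"jaw":0},{"xyz":[0,0.12,-0.2],"twist":[0,0,0],"jaw":0}]'

```text
clock: 9.13
tcp_pos: [0.5943, -0.2842, 0.236]
orientation: [0.001, 0.99, 0.138, 0.001]
wrist_force: [-0.1, 0.3, -0.6]
finger_gap: -0.0004
```

```bash
python3 g.py -1 .26 .25; python3 - <<'E'
from m import *
from workcell import env
import pickle
c=env.read_camera("top");s=env.read_camera("scene")
P=cloud(c);c0=pickle.load(open("top.pkl","rb"))
A=c["color"][170:350,200:520,::-1];B=s["color"][130:400,110:390,::-1]
cv2.imwrite("pics/f.png",np.hstack([cv2.resize(A,(427,400),interpolation=2)[:, :],cv2.resize(B,(373,400),interpolation=2)]))
# shift of lid, from edge patch around knob / corners
g0,g=[cv2.cvtColor(k["color"],cv2.COLOR_RGB2GRAY) for k in(c0,c)]
for (v,u,n) in((305,340,"lid front"),(225,400,"lid back"),(265,362,"knob"),(200,320,"shakers"),(330,390,"spoon")):
    t=g0[v-14:v+14,u-16:u+16];r=cv2.matchTemplate(g[v-22:v+22,u-24:u+24],t,cv2.TM_CCOEFF_NORMED);print(n,np.subtract(cv2.minMaxLoc(r)[3],8),r.max())
C=np.array([.5208,-.0286]);a=np.radians(16.17);ey=np.array([-np.sin(a),np.cos(a)]);ex=np.array([np.cos(a),np.sin(a)])
Q=np.stack([(P[...,:2]-C)@ex,(P[...,:2]-C)@ey],-1);k=(abs(Q[...,0])<.045)&(P[...,2]>.045)&(P[...,2]<.1)&(abs(Q[...,1])<.17)
print("end extents",np.percentile(Q[k][:,1],[.5,99.5]))
E
```

```text
now dish xyz [-0.0006  0.266   0.236 ] F out,z [-0.31 -0.01 -0.57] gap -0.00036901901043187975 t 9.1333
shift [ 0.0006 -0.0059 -0.014 ] twist [ 0.003 -0.002 -0.006] world [ 0.59320695 -0.2783143   0.25      ]
lid front [0 0] 0.9891138
lid back [0 0] 0.8757826
knob [0 0] 0.9669909
shakers [0 0] 0.99958694
spoon [0 0] 0.9985045
end extents [-0.12192417  0.12481037]
```

View pics/f.png

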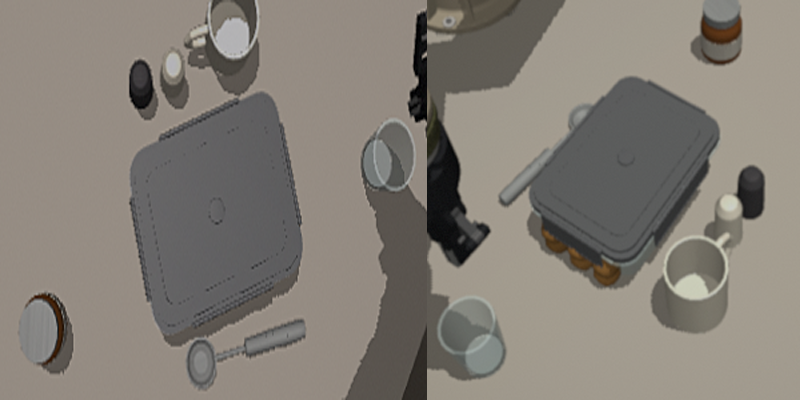

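The final picture shows both end clips hanging flat and shut, in the top view (left) near (143,255) and (290,175), with nothing displaced. Handing in.

```bash
python3 -c "from workcell import env; print(env.hand_in())"
```

```text
the job is handed in; nothing more can be done
None
```

I folded both end clips down with the shut fingertips and pushed each one in until its barb snapped beneath the rim. The left clip went first, then the right. I then raised the hand clear and handed in at about 9 s.

- **Snap:** On both clips the inward push rose, then fell away. The left reached about 6 N in the readings, then met a hard stop at about 6 N. The right peaked near 9 N. My last small press on it read only about 2 N, so I did not feel a hard stop there.
- **Clips shut:** In the last pictures, at least 0.9 s after release, both clips stay shut. The lid ends reach only -0.122 m and +0.125 m from the dish's centre, against about ±0.156 m when they were open.
- **Nothing moved:** Comparing the first and last top pictures, the lid, shakers and spoon show no shift to the pixel (about 2 mm). The mug, jam jar and tumbler I checked only by eye.
- **Force readings:** I only have the force at the end of each move, so a brief peak above these values could have gone unseen. The dish slides at about 10 N, and the comparison above shows it did not.

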